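Load a claw-coupling hub on the inclined marking arbor

TASK

Load the steel claw-coupling hub on the inclined arbor of the marking fixture, claws first: slide it down along the arbor, then turn it under light pressure until the sprung drive pin on the faceplate drops into one of the gaps between the claws, and push it fully home so that the claws stand on the faceplate. Be gentle with the spindle: never lean on it hard, and do not force the hub while a claw is still riding on the pin. Let go of the hub and leave the parts standing near by where they are.

Things in the scene. Friction and masses are not known exactly. Their poses are not given: they have to be found in the camera images.
- hub_center (a point): Workpiece: bare steel claw-coupling hub, about 220 g, a tube 42 mm in diameter and 42 mm tall with a 21.6 mm through bore, standing on its claws; hold it by the plain outside above them. This point is on its axis, half-way up (21 mm above the claw tips). z: from the claws to the plain end; x: through the middle of one claw.
- hub_claws (a point): On the hub's axis, level with the tips of its claws; axes as hub_center. The three claws are the hub's lowest 10 mm, 120 degrees apart, each 72 degrees wide between radius 12 and 21 mm, with gaps of 48 degrees between them. The bore of 21.6 mm begins above the claws.
- arbor_seat (a point): Centre of the faceplate's front (62 mm across), at the arbor's root, where the claw tips come to stand: hub_center is then 21 mm along z. z: out along the arbor's axis, 40 degrees from the vertical, leaning up and toward the robot; y is level. This frame does not turn with the faceplate.
- arbor_nose (a point): Tip of the arbor, 44 mm along z from arbor_seat; same axes. The arbor is a round steel peg 20 mm in diameter (0.8 mm free all round in the bore), straight for 36 mm from the faceplate, then tapering to 10 mm diameter at this tip.
- spindle_head: The slanted bearing block; frame as arbor_seat. From the faceplate, 16 mm off the axis, stands a drive pin 9 mm in diameter and 9 mm long. Its angle round the axis is unknown and not measured. It is sprung: pressed by a claw it sinks 3 mm (3 N rising to 9 N), then stops hard. It enters a gap over about 15 degrees of every 120.
- fixture: The fixture, screwed to the bench: aluminium plate 150 x 112 x 12 mm with two grey cheeks that carry the bearing block. Origin on the bench; z up, x away from the side to which the arbor leans. The faceplate is held by its motor (1 N m). The bearing bears 35 N from the hub, no more.
- gear_center (a point): Bystander: steel spur gear, 51 mm diameter, 20 mm tall, lying flat; the point is its centre.
- bushing_center (a point): Bystander: plain steel bushing, 29 mm diameter, 34 mm tall, standing; the point is its centre.
- blank_center (a point): Bystander: flanged turned blank, 42 mm across the flange, 30 mm tall, standing on its flange; the point is its centre.
- monitor: A flat monitor that stands between the robot and the left half of the bench: panel 625 mm wide (along y), 160 to 520 mm above the bench. Origin: under its foot. At the robot's right stands the laser marker: a foot and a 1 m tall column, reaching 120 mm ahead of the robot's axis, 220 to 490 mm to its right. Keep arm and elbow clear of both.
Things that resemble listed ones, but are neither listed nor needed, are in the scene too. What is shaped like the part that bears hub_center but purple or yellow is not meant.

How it is judged:
On the way:
1. the hub is threaded on the straight part of the arbor (z of hub_center in the frame of arbor_seat below 0.042 m and angle between the z axis of hub_center and the z axis of arbor_seat, either way round below 0.12 rad and x of hub_center in the frame of arbor_seat between -0.004 and 0.004 m and y of hub_center in the frame of arbor_seat between -0.004 and 0.004 m).
At the end, for the whole second after the job is handed in: The hub sits on the arbor with its axis along the arbor's (within 4 degrees and 3 mm), its claws on the faceplate (within 1.5 mm), the drive pin in a gap, released and at rest (z of hub_center in the frame of arbor_seat between 0.0185 and 0.0225 m and x of hub_center in the frame of arbor_seat between -0.003 and 0.003 m and y of hub_center in the frame of arbor_seat between -0.003 and 0.003 m and angle between the z axis of hub_center and the z axis of arbor_seat, either way round below 0.07 rad and linear speed of hub below 0.02 m/s); the robot touches nothing.
It fails at once if the hub pressed on the fixture with more than 35 N (contact force between hub and fixture above 35 N).
It fails at once if gear, bushing or blank shifted by more than 20 mm (distance of any of gear_center, bushing_center, blank_center from where it was at the start of the episode above 0.02 m).
It also fails if it takes over 67 s, if anything falls off the work surface, if the arm or the gripper's body presses on something with over 40 N, if the wrist force passes 120 N, or if a joint passes its speed limit or range.

ROBOT

A 7-joint arm with a two-finger parallel gripper is mounted at the origin on the work surface; the furniture and walls round the work are solid. World frame = base frame: x ahead of the robot, y to its left, z up, the work surface at z = 0. Lengths are in m, angles in rad, forces in N, time in s.
With the tool pointing down it reaches from about 0.425 to 0.875 m from the base axis. Payload 8.4 kg.
Tool frame: the origin (TCP) lies between the finger pads; the fingertips stand 25 mm ahead of it and the grasp point (between the pads) lies 6 mm ahead of it; z points along the fingers, y is the line along which they close (so a half turn about z gives the same grasp; the last joint's range is limited). The gripper opens to 85 mm and grips with 20 to 120 N. Pads are 22 mm wide; open, the fingers measure 114 mm over their backs; the gripper's body (76 mm by 85 mm) begins 54 mm behind the grasp point. The pads swing forward as they close: fully open they stand 13 mm farther back than shut.
Start: joints at [-1.343, 0.333, 0.04, 1.465, -0.013, 1.343, -0.059], TCP at [0.209, 0.616, 0.256] pointing down, gripper open.
Joint ranges: [-2.58, 2.58], [-0.38, 2.09], [-1.3, 1.39], [0.25, 2.4], [-1.5, 4.64], [0.08, 2.09], [-2.65, 2.65]. Speed limits (rad/s): [2.22, 2.22, 2.79, 2.79, 3.14, 3.14, 3.14].

INTERFACE

Orientations are given as a rotation vector (axis times angle).
In Python, from bench import arm, capture, camera_model, models gives the robot as it stands.
- The arm moves only by the shell command python3 -m handwheel 'ROWS' [OPENING]. ROWS is JSON, a list of rows, each an object with "linear": the shift along the tool's x, y, z in cm, a list of three; "rotation": the turn, a rotation vector about the tool's x, y, z in degrees, a list of three. In form: [{"linear": [tx, ty, tz], "rotation": [rx, ry, rz]}, ...]. A call has exactly 8 rows; each row shifts and turns the commanded pose from where the row before left it, along the tool's axes as they then stand; what a row does not reach is not made up. A row lasts 1/12 s, in which the tool goes at most 41.7 mm and 7.16 degrees, less where a joint would pass 70% of its speed; a pose out of reach is approached as far as the arm can. A call with a gripper value outside its range is refused whole. OPENING is the closure, from 0 (fully open) to 1 (shut), set as the call begins (- or left out, the last holds). The fingers move at their own pace and stop on an object; the grip force is fixed at half the most. Time passes only in rows, so rows that do not move let the fingers close, or fill a call up. It gives the time, the measured TCP pose, the force, the opening and the grip force at its end, in the units of the state.
- arm.state(): the state, without advancing time (a new reading comes with each control period).
- capture(name): name is "side" or "top" or "wrist"; returns (picture, depth): 384x512x3 uint8, red, green, blue; 384x512 float32, m along the optical axis (not along the pixel's ray), 0 where there is no reading.
- camera_model(name): a dict with "mtx" (3x3 intrinsics, pixels), "R" (3x3) and "t" (3): a world point X has camera coordinates R X + t; the wrist camera has in their place "tool_from_camera" (4x4, takes a point from camera to tool coordinates, whose origin is the TCP and whose axes are the flange's). Camera axes: x right, y down, z forward; pixel columns grow to the right and rows downward; lengths in m; the calibration is good to about 2 mm. A picture is of the moment at which its call begins: read the wrist's pose just before it. camera_model takes no time and is no camera call.
- arm.close_job(): hands the job in; it is judged then, once.
Trained networks look in the newest picture that a camera, given by its name, has taken for a name from the list of things; names that differ only in an ending like _2 or _b are one class to them, and where a whole thing is asked for, a point or a joint stands for the part that bears it (a point fixed in the world has none). Each returns a list of dicts, best first, with "score" (0 to 1); they miss things now and then, are a little off and sometimes report something else, mostly with a low value. They report only what shows in the picture. A call takes as long as a camera call. They do not tell look-alikes from the thing itself.
- models.look_for(camera, query): "position" ([x, y, z] in m, in world coordinates, good to about 4 mm: the middle of the surface that is visible of it).
- models.masks_of(camera, query): "region" (384x512 bool, what is visible of it).
- models.landmark_of(camera, query): "position" ([x, y, z] in m, in world coordinates, good to about 4 mm: a listed point, or the origin of a listed thing).
The state is a dict: "clock": time; "joint_positions": joint angles; "qd": joint speeds; "joint_torque": joint torques, N m; "eef_pos": TCP position; "eef_rot": TCP orientation; "wrist_force": force on the tool from outside, world axes, zero at the start; "torque": the same for the moment, N m; "finger_gap": finger opening in m; "gripper_force": force on a finger pad.
Only numpy, scipy, OpenCV 4.12 (cv2) and the standard library are available. Lean on these libraries where they do the work, as an engineer would, in place of code of your own. Each camera call takes 0.05 s, during which the arm holds its last target. There are 200 camera calls.

## Working session

There is one attempt and no reset: what is moved stays moved. The work goes in short steps, Python scripts to look and compute and a shell command to move; the robot and the scene stay as the last step left them, time stands still between calls to the robot, and variables do not carry over. Pictures are saved under pics/ and viewed, at most 10 in all, crops included, and the job is handed in when it is done.

```bash
mkdir -p pics; ls; cat > h.py <<'E'
import numpy as np, cv2
from bench import arm, capture, camera_model, models
from scipy.spatial.transform import Rotation as Ro
def snap(c,fn,crop=None,scale=1):
    p,d=capture(c); q=p[...,::-1].copy()
    if crop: a,b,e,f=crop; q=q[b:f,a:e]
    q=cv2.resize(q,None,fx=scale,fy=scale,interpolation=cv2.INTER_CUBIC); cv2.imwrite('pics/'+fn,q); return p,d
def cam(c,s=None):
    m=camera_model(c)
    if 'R' in m: R=np.array(m['R']);t=np.array(m['t']); return np.array(m['mtx']),R.T,-R.T@t
    T=np.array(m['tool_from_camera']); Rt=Ro.from_rotvec(s['eef_rot']).as_matrix()
    return np.array(m['mtx']),Rt@T[:3,:3],Rt@T[:3,3]+np.array(s['eef_pos'])
def cloud(c,d,s=None):
    K,R,o=cam(c,s); v,u=np.indices(d.shape)
    P=np.stack([(u-K[0,2])/K[0,0]*d,(v-K[1,2])/K[1,1]*d,d],-1)
    P=P@R.T+o; P[d<=0]=np.nan; return P
def proj(c,X,s=None):
    K,R,o=cam(c,s); x=R.T@(np.array(X)-o); x=K@x; return x[:2]/x[2]
E
python3 - <<'E'
from h import *
print(arm.state())
for c in('side','top'):
    snap(c,c+'0.png',scale=1.5)
    for q in('hub_center','hub_claws','arbor_seat','arbor_nose','fixture','gear_center','bushing_center','blank_center','monitor'):
        for r in models.landmark_of(c,q)[:4]: print(c,q,np.round(r['position'],3),round(r['score'],2),proj(c,r['position']).round())
E
```

```text
pics
{'clock': 0.0, 'joint_positions': array([-1.34318704,  0.33392082,  0.03986433,  1.46624975, -0.01342112,
        1.34331284, -0.05848186]), 'qd': array([-8.23697948e-04,  1.81626174e-03,  6.24261212e-05,  3.37834730e-04,
        8.84169605e-04, -2.36043322e-03,  1.64836154e-04]), 'joint_torque': array([ 5.59288928e-04, -6.58569002e+01,  1.36535648e+00, -4.05556941e+01,
        1.66443712e-02,  1.28517966e-02,  5.15959277e-05]), 'eef_pos': array([0.20854497, 0.61520295, 0.25542522]), 'eef_rot': array([-5.11031913e-01, -3.09956859e+00,  2.53678205e-03]), 'wrist_force': array([ 0.69746096, -0.83183089,  0.17291503]), 'torque': array([ 0.01580186,  0.01852522, -0.03597971]), 'gripper_force': 0.0, 'finger_gap': 0.08551159103131102}
side hub_center [ 0.364 -0.255  0.021] 0.81 [194. 175.]
side hub_center [ 0.39  -0.167  0.022] 0.63 [228. 179.]
side hub_center [ 0.45  -0.223  0.024] 0.58 [209. 201.]
side hub_claws [ 0.389 -0.169  0.003] 0.83 [227. 182.]
side hub_claws [ 0.362 -0.253  0.001] 0.58 [195. 178.]
side hub_claws [ 0.449 -0.226 -0.001] 0.5 [209. 205.]
side arbor_seat [ 0.554 -
[... 214 characters left out ...]
er [ 0.584 -0.168  0.014] 0.61 [238. 247.]
top hub_center [ 0.452 -0.227  0.022] 0.49 [298. 201.]
top hub_center [ 0.388 -0.163  0.022] 0.4 [280. 221.]
top hub_claws [ 0.449 -0.23   0.001] 0.5 [299. 203.]
top hub_claws [ 0.363 -0.254 -0.   ] 0.42 [307. 228.]
top hub_claws [ 0.388 -0.167  0.004] 0.4 [281. 221.]
top arbor_seat [ 0.556 -0.364  0.111] 0.56 [343. 162.]
top arbor_nose [ 0.527 -0.351  0.145] 0.65 [342. 168.]
top fixture [ 0.584 -0.374 -0.   ] 0.68 [338. 164.]
top gear_center [ 0.418 -0.366  0.011] 0.74 [340. 210.]
top gear_center [ 0.558 -0.367  0.111] 0.46 [344. 162.]
top bushing_center [ 0.587 -0.17   0.019] 0.6 [280. 163.]
top blank_center [ 0.64  -0.192  0.018] 0.47 [286. 148.]
```

View pics/side0.png

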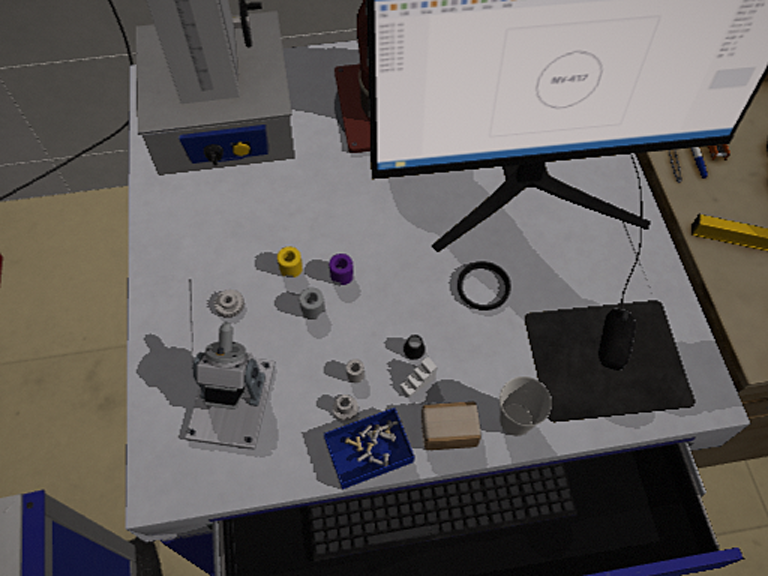

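View pics/top0.png

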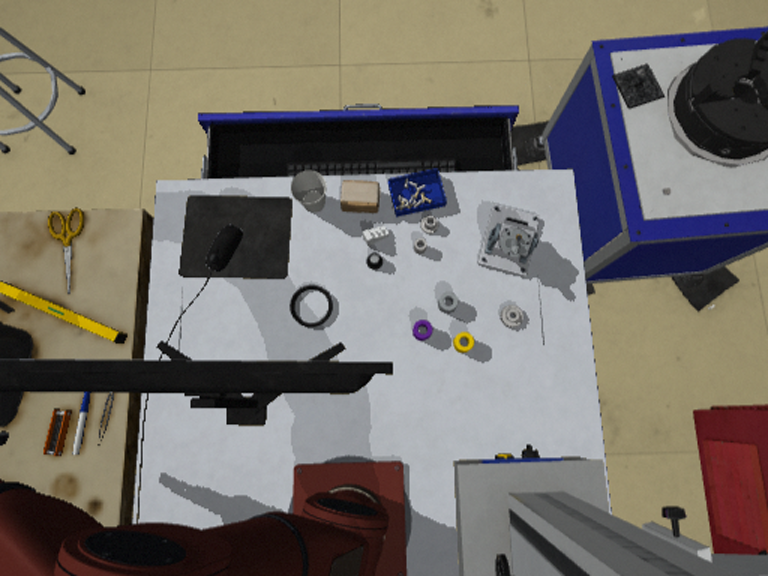

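```bash
python3 - <<'E'
import cv2
a=cv2.imread('pics/side0.png')[225:330,255:390]; b=cv2.imread('pics/top0.png')[270:370,390:500]
a=cv2.resize(a,(540,420),interpolation=cv2.INTER_CUBIC);cv2.imwrite('pics/c0.png',a)
E
```

```text
(no output)
```

View pics/c0.png

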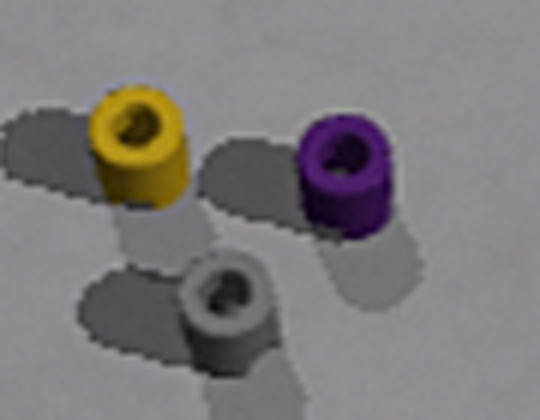

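The steel hub is the grey tube at side px (208,203), at about (0.450, -0.225). Its look-alikes are the yellow tube at (193,174) and the purple one at (227,179). The close crop confirms the grey one. The gear (152,201), bushing (236,247), blank (230,270) and fixture (152,265) are where the networks put them. Next I'll measure the monitor, hub and arbor.

```bash
cat >> h.py <<'E'
def R0(): return Ro.from_rotvec(arm.state()['eef_rot']).as_matrix()
E
python3 - <<'E'
from h import *
np.set_printoptions(precision=4,suppress=True)
print(R0()); 
C={c:cloud(c,capture(c)[1]) for c in('side','top')}
for c,P in C.items():
    m=models.masks_of(c,'monitor')
    if m:
        X=P[m[0]['region']]; X=X[~np.isnan(X[:,0])]; print(c,'mon',np.percentile(X,[1,50,99],axis=0))
    Q=P.reshape(-1,3); Q=Q[~np.isnan(Q[:,0])]
    h=Q[(np.hypot(Q[:,0]-.45,Q[:,1]+.225)<.04)&(Q[:,2]>.036)&(Q[:,2]<.06)]
    (x,y),r=cv2.minEnclosingCircle(h[:,:2].astype(np.float32)); print(c,'hub',len(h),h.min(0),h.max(0),x,y,r)
    a=Q[(np.hypot(Q[:,0]-.54,Q[:,1]+.36)<.06)&(Q[:,2]>.07)]; print(c,'arb',len(a),a[a[:,2].argmax()])
    np.save(c+'_arb.npy',a)
    # fixture plate orientation
    f=Q[(np.hypot(Q[:,0]-.584,Q[:,1]+.37)<.12)&(abs(Q[:,2]-.012)<.003)]
    print('plate',len(f),cv2.minAreaRect(f[:,:2].astype(np.float32)))
E
```

```text
[[-0.9471  0.321  -0.    ]
 [ 0.321   0.9471 -0.0001]
 [-0.     -0.0001 -1.    ]]
side hub 159 [ 0.4297 -0.2463  0.0362] [ 0.471  -0.2064  0.0486] 0.44998452067375183 -0.22704391181468964 0.021880507469177246
side arb 799 [ 0.5342 -0.3569  0.1505]
plate 1212 ((0.5977281332015991, -0.3770939111709595), (0.11278235912322998, 0.15027184784412384), 72.8944320678711)
top hub 96 [ 0.4313 -0.2469  0.0364] [ 0.4725 -0.2066  0.0473] 0.45150166749954224 -0.2263764590024948 0.021173439919948578
top arb 496 [ 0.5329 -0.3573  0.1492]
plate 518 ((0.5971975922584534, -0.3760681748390198), (0.1121075302362442, 0.1506829410791397), 72.62287139892578)
```

```bash
cat >> h.py <<'E'
from scipy.optimize import least_squares
azf=np.deg2rad(-17.2)
def axes(az=azf):
    z=np.array([-np.sin(np.deg2rad(40))*np.cos(az),-np.sin(np.deg2rad(40))*np.sin(az),np.cos(np.deg2rad(40))])
    y=np.array([-np.sin(az),np.cos(az),0])  # level
    return np.stack([np.cross(y,z),y,z],1)
def fitarb(Q,seat=np.array([.555,-.365,.1095])):
    F=axes(); L=(Q-seat)@F
    face=L[(np.hypot(L[:,0],L[:,1])>14)|((np.hypot(L[:,0],L[:,1])>.016)&(np.hypot(L[:,0],L[:,1])<.028)&(abs(L[:,2])<.006))]
    z0=np.median(face[:,2]) if len(face) else np.nan
    o=np.zeros(2)
    for _ in range(4):
        s=L[(L[:,2]>.008)&(L[:,2]<.035)&(np.hypot(L[:,0]-o[0],L[:,1]-o[1])<.0135)]
        o=least_squares(lambda p:np.hypot(s[:,0]-p[0],s[:,1]-p[1])-.010,o,loss='soft_l1',f_scale=.001).x
    return len(s),len(face),o,z0,L[np.hypot(L[:,0],L[:,1])<.008][:,2].max() if len(L) else 0, seat+F@np.array([*o,z0])
E
python3 - <<'E'
from h import *
np.set_printoptions(precision=4,suppress=True)
for c in('side','top'):
    print(c,*fitarb(np.load(c+'_arb.npy')))
    P=cloud(c,capture(c)[1]); Q=P.reshape(-1,3); Q=Q[~np.isnan(Q[:,0])]
    m=Q[(Q[:,2]>.2)&(Q[:,2]<.6)&(Q[:,0]>.16)&(Q[:,0]<.5)&(Q[:,1]>-.2)&(Q[:,1]<.5)]
    print(len(m),np.percentile(m,[0,1,50,99,100],axis=0))
    l=Q[(Q[:,1]<-.2)&(Q[:,1]>-.5)&(Q[:,0]<.2)&(Q[:,0]>-.1)&(Q[:,2]>.05)]; print('laser',np.percentile(l,[1,50,99],axis=0))
E
```

```text
side 94 124 [0.0021 0.0006] 0.0010861173787027844 0.04599893841385659 [ 0.5561 -0.3647  0.1117]
24824 [[ 0.2696 -0.0985  0.2001]
 [ 0.2866 -0.0947  0.2039]
 [ 0.3047  0.1672  0.3601]
 [ 0.3234  0.4891  0.4907]
 [ 0.329   0.5     0.5038]]
laser [[-0.092  -0.4911  0.0549]
 [ 0.0653 -0.3507  0.1349]
 [ 0.1312 -0.2217  0.3536]]
top 24 138 [0.0033 0.0018] 0.00032900525864019395 0.04846886501002147 [ 0.5577 -0.364   0.1119]
5767 [[ 0.2356 -0.0956  0.2013]
 [ 0.2405 -0.0839  0.2695]
 [ 0.2744  0.1871  0.4727]
 [ 0.2994  0.432   0.5246]
 [ 0.3053  0.4496  0.5266]]
laser [[-0.0665 -0.491   0.0709]
 [ 0.0647 -0.3231  0.2668]
 [ 0.1244 -0.22    0.6596]]
```

```bash
python3 -m handwheel '[{"linear":[0,0,-4],"rotation":[0,0,0]},{"linear":[0,0,-4],"rotation":[0,0,0]},{"linear":[0,0,-4],"rotation":[0,0,0]},{"linear":[0,0,-4],"rotation":[0,0,0]},{"linear":[0,0,-4],"rotation":[0,0,0]},{"linear":[0,0,-4],"rotation":[0,0,0]},{"linear":[0,0,-4],"rotation":[0,0,0]},{"linear":[0,0,-4],"rotation":[0,0,0]}]' 0
python3 -m handwheel '[{"linear":[0,0,-4],"rotation":[0,0,0]},{"linear":[0,0,-4],"rotation":[0,0,0]},{"linear":[-2.8,-2.7,0],"rotation":[0,0,0]},{"linear":[-2.8,-2.7,0],"rotation":[0,0,0]},{"linear":[-2.8,-2.7,0],"rotation":[0,0,0]},{"linear":[-2.8,-2.7,0],"rotation":[0,0,0]},{"linear":[0,0,0],"rotation":[0,0,0]},{"linear":[0,0,0],"rotation":[0,0,0]}]'
python3 -c "
from h import *
s=arm.state();print(s['eef_pos'],s['joint_positions'],s['wrist_force'],R0())"
```

```text
clock: 1.97
eef_pos: [0.2085, 0.6147, 0.5788]
eef_rot: [0.511, 3.1, 0.002]
wrist_force: [0.8, 1.6, 1.5]
finger_gap: 0.0851
gripper_force: 0.0
clock: 2.63
eef_pos: [0.2785, 0.4634, 0.6166]
eef_rot: [0.519, 3.094, 0.055]
wrist_force: [-0.2, -0.2, 0.9]
finger_gap: 0.0856
gripper_force: 0.0
[0.27846345 0.46343877 0.61659186] [-1.37785781  0.15941262  0.34891928  0.9558358  -0.07011829  2.00095978
  0.17407162] [-0.17715706 -0.17675428  0.88223501] [[-0.94526422  0.32617592  0.00920961]
 [ 0.32629739  0.94465903  0.03390163]
 [ 0.00235795  0.03505107 -0.99938274]]
```

```bash
python3 -m handwheel '[{"linear":[0,0,0],"rotation":[-3,-5,0]},{"linear":[0,0,0],"rotation":[-3,-5,0]},{"linear":[0,0,0],"rotation":[-3,-5,0]},{"linear":[0,0,0],"rotation":[-3,-5,0]},{"linear":[0,0,0],"rotation":[-3,-5,0]},{"linear":[0,0,0],"rotation":[0,0,0]},{"linear":[0,0,0],"rotation":[0,0,0]},{"linear":[0,0,0],"rotation":[0,0,0]}]' 0
cat >> h.py <<'E'
def togo(X,R=None):
    s=arm.state(); A=Ro.from_rotvec(s['eef_rot']).as_matrix()
    print('pos',s['eef_pos'].round(4),'q',s['joint_positions'].round(2),'F',s['wrist_force'].round(1),'t',s['clock'])
    print('lin cm',(A.T@(np.array(X)-s['eef_pos'])*100).round(2))
    if R is not None: print('rot deg',np.rad2deg(Ro.from_matrix(A.T@R).as_rotvec()).round(2))
E
python3 -c "
from h import *
togo([.43,.2,.64]);togo([.45,-.2265,.64]);print(R0())"
```

```text
clock: 3.3
eef_pos: [0.2772, 0.4663, 0.6148]
eef_rot: [0.444, 2.615, 0.294]
wrist_force: [1.1, 0.2, 0.3]
finger_gap: 0.0854
gripper_force: 0.0
pos [0.2772 0.4663 0.6148] q [-1.6  -0.08  0.17  1.3   0.49  1.69 -0.07] F [1.1 0.2 0.3] t 3.3
lin cm [-23.38 -19.98   1.75]
pos [0.2772 0.4663 0.6148] q [-1.6  -0.08  0.17  1.3   0.49  1.69 -0.07] F [1.1 0.2 0.3] t 3.3
lin cm [-40.34 -58.9   -2.77]
[[-0.83785579  0.25791508  0.48112108]
 [ 0.35838363  0.92470146  0.12840708]
 [-0.41177524  0.28001253 -0.86719901]]
```

```bash
python3 -m handwheel '[{"linear":[-2.9,-2.5,0.2],"rotation":[0,0,0]},{"linear":[-2.9,-2.5,0.2],"rotation":[0,0,0]},{"linear":[-2.9,-2.5,0.2],"rotation":[0,0,0]},{"linear":[-2.9,-2.5,0.2],"rotation":[0,0,0]},{"linear":[-2.9,-2.5,0.2],"rotation":[0,0,0]},{"linear":[-2.9,-2.5,0.2],"rotation":[0,0,0]},{"linear":[-2.9,-2.5,0.2],"rotation":[0,0,0]},{"linear":[-2.9,-2.5,0.2],"rotation":[0,0,0]}]' 0
python3 -c "
from h import *
togo([.45,-.2265,.60])"
```

```text
clock: 3.97
eef_pos: [0.4278, 0.1995, 0.6417]
eef_rot: [0.447, 2.613, 0.299]
wrist_force: [-0.1, 0.6, 0.2]
finger_gap: 0.0849
gripper_force: 0.0
pos [0.4278 0.1995 0.6417] q [-1.25 -0.37  0.32  1.43  0.43  1.62  0.43] F [-0.1  0.6  0.2] t 3.9667
lin cm [-15.52 -39.94  -0.89]
```

```bash
python3 -m handwheel '[{"linear":[-1.3,-3.7,0],"rotation":[0,0,0]},{"linear":[-1.3,-3.7,0],"rotation":[0,0,0]},{"linear":[-1.3,-3.7,0],"rotation":[0,0,0]},{"linear":[-1.3,-3.7,0],"rotation":[0,0,0]},{"linear":[-1.3,-3.7,0],"rotation":[0,0,0]},{"linear":[-1.3,-3.7,0],"rotation":[0,0,0]},{"linear":[-1.3,-3.7,0],"rotation":[0,0,0]},{"linear":[-1.3,-3.7,0],"rotation":[0,0,0]}]' 0
python3 -c "
from h import *
F=axes(); RT=np.stack([-F[:,0]*-1,F[:,1],-F[:,2]],1); print(np.linalg.det(RT))
D=np.stack([[-np.cos(azf),-np.sin(azf),0],[-np.sin(azf),np.cos(azf),0],[0,0,-1]],1)
print(D); togo([.45,-.2265,.30],D); print(camera_model('wrist'))"
```

```text
clock: 4.63
eef_pos: [0.4276, 0.089, 0.6298]
eef_rot: [0.442, 2.627, 0.294]
wrist_force: [0.6, -0.8, 0.6]
finger_gap: 0.0853
gripper_force: 0.0
-0.9999999999999996
[[-0.95527836  0.29570805  0.        ]
 [ 0.29570805  0.95527836  0.        ]
 [ 0.          0.         -1.        ]]
pos [0.4276 0.089  0.6298] q [-0.2  -0.38 -0.07  1.49 -0.02  1.52  0.96] F [ 0.6 -0.8  0.6] t 4.6333
lin cm [  0.18 -37.76  25.73]
rot deg [16.18 24.36 -1.85]
{'mtx': array([[290.26233173,   0.        , 254.84563245],
       [  0.        , 290.26233173, 194.35549908],
       [  0.        ,   0.        ,   1.        ]]), 'tool_from_camera': array([[ 7.08620804e-04, -9.52303655e-01, -3.05151187e-01,
         7.89438113e-02],
       [ 9.99999737e-01,  7.22396862e-04,  6.77678686e-05,
        -3.08263523e-04],
       [ 1.55904671e-04, -3.05151154e-01,  9.52303916e-01,
        -1.18516155e-01],
       [ 0.00000000e+00,  0.00000000e+00,  0.00000000e+00,
         1.00000000e+00]])}
```

```bash
python3 -m handwheel '[{"linear":[-1.8,-3.3,0.5],"rotation":[0,0,0]},{"linear":[-1.8,-3.3,0.5],"rotation":[0,0,0]},{"linear":[-1.8,-3.3,0.5],"rotation":[0,0,0]},{"linear":[-1.8,-3.3,0.5],"rotation":[0,0,0]},{"linear":[-1.8,-3.3,0.5],"rotation":[2,0,0]},{"linear":[-1.8,-3.3,0.5],"rotation":[2,0,0]},{"linear":[-1.8,-3.3,0.5],"rotation":[2,0,0]},{"linear":[-1.8,-3.3,0.5],"rotation":[2,0,0]}]' 0
python3 -c "
from h import *
D=np.stack([[-np.cos(azf),-np.sin(azf),0],[-np.sin(azf),np.cos(azf),0],[0,0,-1]],1)
togo([.45,-.2265,.30],D);togo([.46,-.2265,.40],D)"
```

```text
clock: 5.3
eef_pos: [0.4964, -0.2052, 0.5858]
eef_rot: [0.489, 2.657, 0.106]
wrist_force: [0.8, 0.9, -0.2]
finger_gap: 0.0852
gripper_force: 0.0
pos [ 0.4964 -0.2052  0.5858] q [-0.05 -0.19  0.37  1.41 -0.07  1.49  1.52] F [ 0.8  0.9 -0.2] t 5.3
lin cm [14.69 -7.78 23.81]
rot deg [ 8.12 24.17 -3.6 ]
pos [ 0.4964 -0.2052  0.5858] q [-0.05 -0.19  0.37  1.41 -0.07  1.49  1.52] F [ 0.8  0.9 -0.2] t 5.3
lin cm [ 9.81 -5.95 15.22]
rot deg [ 8.12 24.17 -3.6 ]
```

```bash
python3 - <<'E'
from h import *
np.set_printoptions(precision=4,suppress=True)
s=arm.state(); p,d=snap('wrist','w1.png',scale=1.5); P=cloud('wrist',d,s); Q=P.reshape(-1,3); Q=Q[~np.isnan(Q[:,0])]
for q in('hub_center','arbor_seat','arbor_nose'):
    for r in models.landmark_of('wrist',q)[:3]: print(q,r['position'],r['score'],proj('wrist',r['position'],s).round())
a=Q[(np.hypot(Q[:,0]-.54,Q[:,1]+.36)<.06)&(Q[:,2]>.07)]; np.save('w_arb.npy',a)
if len(a): print(*fitarb(a))
h=Q[(np.hypot(Q[:,0]-.45,Q[:,1]+.225)<.04)&(Q[:,2]>.036)&(Q[:,2]<.06)]
if len(h): print(cv2.minEnclosingCircle(h[:,:2].astype(np.float32)),len(h))
E
```

```text
arbor_seat [0.5521, -0.3621, 0.1109] 0.86 [148.  96.]
arbor_seat [0.584, -0.3755, 0.0003] 0.46 [157.  90.]
arbor_nose [0.5264, -0.3579, 0.1449] 0.77 [139.  89.]
68 437 [ 0.0022 -0.    ] 0.002035139098936431 0.04748763345487906 [ 0.5553 -0.3651  0.1125]
((0.45290207862854004, -0.22850483655929565), 0.020136309787631035) 177
```

View pics/w1.png

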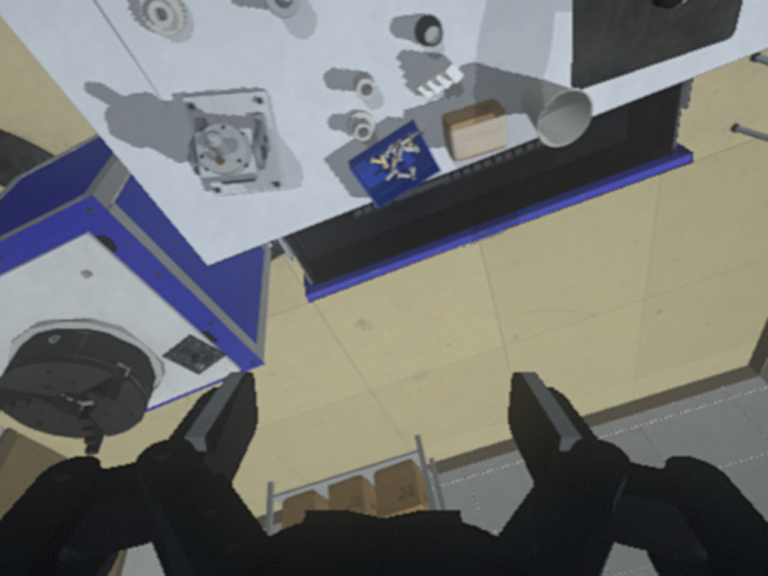

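The wrist view shows the fixture and arbor at about (148,96), with the bushing, blank and gear standing clear of them. I'll straighten the tool above the hub.

```bash
python3 -m handwheel '[{"linear":[0,-1,3],"rotation":[2,6,-0.9]},{"linear":[0,-1,3],"rotation":[2,6,-0.9]},{"linear":[0,-1,3],"rotation":[2,6,-0.9]},{"linear":[0,-1,3],"rotation":[2,6,-0.9]},{"linear":[0,0,3],"rotation":[0,0,0]},{"linear":[0,0,3],"rotation":[0,0,0]},{"linear":[0,0,3],"rotation":[0,0,0]},{"linear":[0,0,3],"rotation":[0,0,0]}]' 0
python3 -c "
from h import *
D=np.stack([[-np.cos(azf),-np.sin(azf),0],[-np.sin(azf),np.cos(azf),0],[0,0,-1]],1)
togo([.4515,-.2270,.15],D)"
```

```text
clock: 6.17
eef_pos: [0.5175, -0.2386, 0.346]
eef_rot: [0.464, 3.103, 0.005]
wrist_force: [-0.3, -0.6, 0.7]
finger_gap: 0.0852
gripper_force: 0.0
pos [ 0.5175 -0.2386  0.346 ] q [-0.03  0.13  0.43  1.54 -0.06  1.47  1.68] F [-0.3 -0.6  0.7] t 6.1667
lin cm [ 6.72 -0.89 19.58]
rot deg [0.2  0.21 0.2 ]
```

```bash
python3 -m handwheel '[{"linear":[1.12,-0.15,3.26],"rotation":[0.2,0.2,0.2]},{"linear":[1.12,-0.15,3.26],"rotation":[0,0,0]},{"linear":[1.12,-0.15,3.26],"rotation":[0,0,0]},{"linear":[1.12,-0.15,3.26],"rotation":[0,0,0]},{"linear":[1.12,-0.15,3.26],"rotation":[0,0,0]},{"linear":[1.12,-0.15,3.26],"rotation":[0,0,0]},{"linear":[0,0,0],"rotation":[0,0,0]},{"linear":[0,0,0],"rotation":[0,0,0]}]' 0
python3 - <<'E'
from h import *
np.set_printoptions(precision=4,suppress=True)
D=np.stack([[-np.cos(azf),-np.sin(azf),0],[-np.sin(azf),np.cos(azf),0],[0,0,-1]],1)
s=arm.state(); p,d=snap('wrist','w2.png'); P=cloud('wrist',d,s); Q=P.reshape(-1,3); Q=Q[~np.isnan(Q[:,0])]
h=Q[(np.hypot(Q[:,0]-.45,Q[:,1]+.225)<.04)&(Q[:,2]>.037)&(Q[:,2]<.06)]
(x,y),r=cv2.minEnclosingCircle(h[:,:2].astype(np.float32)); print(x,y,r,len(h),np.median(h[:,2]))
t=h[h[:,2]>np.median(h[:,2])-.003]; print(cv2.minEnclosingCircle(t[:,:2].astype(np.float32)))
togo([x,y,.05],D)
for r in models.landmark_of('wrist','hub_center')[:3]: print(r)
E
```

```text
clock: 6.83
eef_pos: [0.45, -0.2277, 0.1517]
eef_rot: [-0.471, -3.104, 0.0]
wrist_force: [0.3, -0.3, 0.8]
finger_gap: 0.0855
gripper_force: 0.0
0.44901323318481445 -0.22667977213859558 0.021337512880563736 1486 0.042283221715624236
((0.4491336941719055, -0.2267126441001892), 0.021237973123788834)
pos [ 0.4515 -0.2283  0.1533] q [-0.02  0.12  0.43  1.96 -0.06  1.07  1.7 ] F [ 0.8 -0.9  0.6] t 6.8833
lin cm [ 0.31  0.08 10.33]
rot deg [-0.04  0.1  -0.02]
{'position': [0.4484, -0.2264, 0.0231], 'score': 0.78}
{'position': [0.3858, -0.17, 0.0184], 'score': 0.77}
{'position': [0.3618, -0.2594, 0.0214], 'score': 0.69}
```

View pics/w2.png

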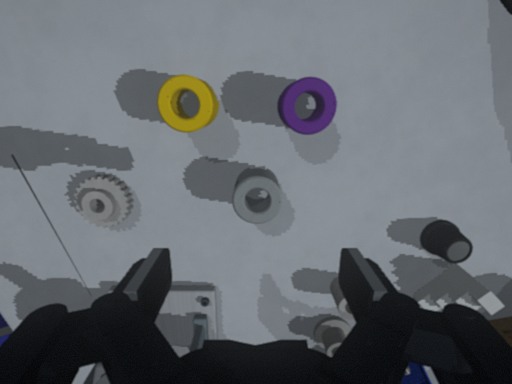

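The picture shows the steel hub at (257,197), between the fingers, with yellow at (187,103) and purple at (308,105) well clear. I'll descend and grip.

```bash
python3 -m handwheel '[{"linear":[0.1,0.03,2],"rotation":[0,0,0]},{"linear":[0.1,0.03,2],"rotation":[0,0,0]},{"linear":[0,0,2],"rotation":[0,0,0]},{"linear":[0,0,2],"rotation":[0,0,0]},{"linear":[0,0,2],"rotation":[0,0,0]},{"linear":[0,0,1.4],"rotation":[0,0,0]},{"linear":[0,0,0],"rotation":[0,0,0]},{"linear":[0,0,0],"rotation":[0,0,0]}]' 0
python3 -m handwheel '[{"linear":[0,0,0],"rotation":[0,0,0]},{"linear":[0,0,0],"rotation":[0,0,0]},{"linear":[0,0,0],"rotation":[0,0,0]},{"linear":[0,0,0],"rotation":[0,0,0]},{"linear":[0,0,0],"rotation":[0,0,0]},{"linear":[0,0,0],"rotation":[0,0,0]},{"linear":[0,0,0],"rotation":[0,0,0]},{"linear":[0,0,0],"rotation":[0,0,0]}]' 1
python3 -m handwheel '[{"linear":[0,0,-1],"rotation":[0,0,0]},{"linear":[0,0,-2],"rotation":[0,0,0]},{"linear":[0,0,-3],"rotation":[0,0,0]},{"linear":[0,0,-3],"rotation":[0,0,0]},{"linear":[0,0,-3],"rotation":[0,0,0]},{"linear":[0,0,-3],"rotation":[0,0,0]},{"linear":[0,0,-3],"rotation":[0,0,0]},{"linear":[0,0,-2],"rotation":[0,0,0]}]'
python3 - <<'E'
from h import *
np.set_printoptions(precision=4,suppress=True)
s=arm.state(); print(s['eef_pos'],s['finger_gap'],s['gripper_force'],s['wrist_force'],s['joint_positions'],s['clock']); p,d=snap('wrist','w3.png'); P=cloud('wrist',d); 
E
```

```text
clock: 7.6
eef_pos: [0.4501, -0.2277, 0.0391]
eef_rot: [0.47, 3.105, -0.003]
wrist_force: [-0.8, -0.0, 0.1]
finger_gap: 0.0853
gripper_force: 0.0
clock: 8.27
eef_pos: [0.4494, -0.2274, 0.0392]
eef_rot: [0.47, 3.104, -0.002]
wrist_force: [-2.6, 1.3, 11.9]
finger_gap: 0.0399
gripper_force: 58.9
clock: 8.93
eef_pos: [0.4483, -0.2268, 0.2407]
eef_rot: [0.469, 3.104, -0.002]
wrist_force: [0.7, 0.1, -1.3]
finger_gap: 0.0397
gripper_force: 60.8
[ 0.4483 -0.2268  0.2407] 0.03967479999434902 60.809174068272114 [ 0.7058  0.1115 -1.2661] [-0.0388  0.0287  0.4298  1.8588 -0.0115  1.2546  1.665 ] 8.9333Traceback (most recent call last):
  File "<stdin>", line 3, in <module>
  File "h.py", line 14, in cloud
    K,R,o=cam(c,s); v,u=np.indices(d.shape)
          ~~~^^^^^
  File "h.py", line 11, in cam
    T=np.array(m['tool_from_camera']); Rt=Ro.from_rotvec(s['eef_rot']).as_matrix()
                                                         ~^^^^^^^^^^^
TypeError: 'NoneType' object is not subscriptable
```

```bash
python3 - <<'E'
from h import *
np.set_printoptions(precision=4,suppress=True)
p,d=capture('wrist'); s={'eef_rot':np.zeros(3),'eef_pos':np.zeros(3)}
P=cloud('wrist',d,s); 
cv2.imwrite('pics/w3.png',p[...,::-1])
m=(np.hypot(P[...,0],P[...,1])<.0225)&(P[...,2]>-.03)&(P[...,2]<.03)
Q=P[m]; print(len(Q),np.percentile(Q,[0,5,50,95,100],axis=0))
z=np.median(Q[:,2]); T=Q[abs(Q[:,2]-z)<.004]
c,sv,V=np.linalg.svd(T-T.mean(0),full_matrices=False); print('top plane normal',V[2],'z',z,cv2.minEnclosingCircle(T[:,:2].astype(np.float32)))
E
```

```text
7986 [[-0.0207 -0.0223 -0.0204]
 [-0.0136 -0.0197 -0.013 ]
 [ 0.0047 -0.0004 -0.0025]
 [ 0.021   0.0192  0.0231]
 [ 0.0221  0.0212  0.03  ]]
top plane normal [ 0.0104 -0.0008 -0.9999] z -0.0024547586484078843 ((0.000904825865291059, -0.0004924911190755665), 0.022512197494506836)
```

View pics/w3.png

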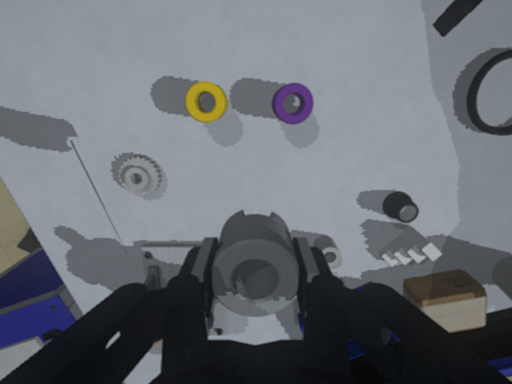

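The hub is held square. Its top is at (257,275), and the claw edges show at (225..290,220). Next I work out the claw phase and the approach pose.

```bash
cat >> h.py <<'E'
F=axes(); SEAT=np.array([.5555,-.3648,.111])
RT=np.stack([np.cross(F[:,1],-F[:,2]),F[:,1],-F[:,2]],1)
def toolcloud():
    p,d=capture('wrist'); return p,cloud('wrist',d,{'eef_rot':np.zeros(3),'eef_pos':np.zeros(3)})
def avg(n=1):
    return arm.state()
E
python3 - <<'E'
from h import *
np.set_printoptions(precision=4,suppress=True)
p,P=toolcloud(); Q=P.reshape(-1,3); Q=Q[~np.isnan(Q[:,0])]
w=Q[(Q[:,2]>.002)&(Q[:,2]<.027)&(Q[:,0]>.008)&(np.hypot(Q[:,0],Q[:,1])<.026)&(abs(Q[:,1])<.018)]
f=least_squares(lambda q:np.hypot(w[:,0]-q[0],w[:,1]-q[1])-.021,[0,0],loss='soft_l1',f_scale=.0005); print('axis',f.x,len(w))
o=f.x
v=Q[(Q[:,2]>.031)&(Q[:,2]<.039)&(abs(np.hypot(Q[:,0]-o[0],Q[:,1]-o[1])-.021)<.0015)]
a=np.rad2deg(np.arctan2(v[:,1]-o[1],v[:,0]-o[0])); print(np.histogram(a,np.arange(-90,91,6)))
t=F; togo(SEAT+F[:,2]*.1335,RT)
E
```

```text
axis [ 0.0004 -0.0007] 1360
(array([ 0,  0,  0,  4,  3,  6,  6, 10, 12, 13, 14, 16,  0,  0,  0,  0,  0,
        0,  0, 12, 13, 15, 10,  9,  6,  4,  3,  0,  0,  0]), array([-90, -84, -78, -72, -66, -60, -54, -48, -42, -36, -30, -24, -18,
       -12,  -6,   0,   6,  12,  18,  24,  30,  36,  42,  48,  54,  60,
        66,  72,  78,  84,  90]))
pos [ 0.4487 -0.2267  0.239 ] q [-0.04  0.03  0.43  1.86 -0.01  1.25  1.67] F [-0.8  0.  -2.8] t 9.0833
lin cm [ -5.7  -10.03   2.6 ]
rot deg [ -0.05 -39.86   0.04]
```

```bash
python3 -m handwheel '[{"linear":[0,-1.2,-0.4],"rotation":[0,-5.7,0]},{"linear":[0,-1.2,-0.4],"rotation":[0,-5.7,0]},{"linear":[0,-1.2,-0.4],"rotation":[0,-5.7,0]},{"linear":[0,-1.2,-0.4],"rotation":[0,-5.7,0]},{"linear":[0,-1.2,-0.4],"rotation":[0,-5.7,0]},{"linear":[0,-1.2,-0.4],"rotation":[0,-5.7,0]},{"linear":[0,-1.2,-0.4],"rotation":[0,-5.7,0]},{"linear":[0,-1.2,-0.4],"rotation":[0,0,0]}]'
python3 -c "
from h import *
togo(SEAT+F[:,2]*.1335,RT)"
```

```text
clock: 9.75
eef_pos: [0.4093, -0.3084, 0.2605]
eef_rot: [0.373, 2.467, -0.118]
wrist_force: [-0.3, -0.2, -1.5]
finger_gap: 0.0398
gripper_force: 61.3
pos [ 0.4093 -0.3084  0.2605] q [ 0.21 -0.38  0.42  2.26 -0.11  0.61  1.99] F [-0.3 -0.2 -1.5] t 9.75
lin cm [-2.75 -1.11  8.03]
rot deg [ 0.33 -2.71 -0.1 ]
```

```bash
python3 -m handwheel '[{"linear":[-0.7,-0.28,1.6],"rotation":[0,-0.7,0]},{"linear":[-0.7,-0.28,1.6],"rotation":[0,-0.7,0]},{"linear":[-0.7,-0.28,1.6],"rotation":[0,-0.7,0]},{"linear":[-0.7,-0.28,1.6],"rotation":[0,-0.6,0]},{"linear":[0,0,1.6],"rotation":[0,0,0]},{"linear":[0,0,0],"rotation":[0,0,0]},{"linear":[0,0,0],"rotation":[0,0,0]},{"linear":[0,0,0],"rotation":[0,0,0]}]'
python3 - <<'E'
from h import *
np.set_printoptions(precision=4,suppress=True)
togo(SEAT+F[:,2]*.1335,RT)
p,P=toolcloud(); cv2.imwrite('pics/w4.png',cv2.resize(p[...,::-1],None,fx=1.5,fy=1.5)); np.save('P4.npy',P)
E
```

```text
clock: 10.42
eef_pos: [0.478, -0.3398, 0.2198]
eef_rot: [0.361, 2.419, -0.126]
wrist_force: [-0.8, -0.6, -1.8]
finger_gap: 0.0401
gripper_force: 61.3
pos [ 0.478  -0.3398  0.2198] q [ 0.01 -0.18  0.63  2.23 -0.34  0.42  2.21] F [-0.8 -0.6 -1.8] t 10.4167
lin cm [ 0.75 -0.09  0.22]
rot deg [0.37 0.09 0.1 ]
```

View pics/w4.png

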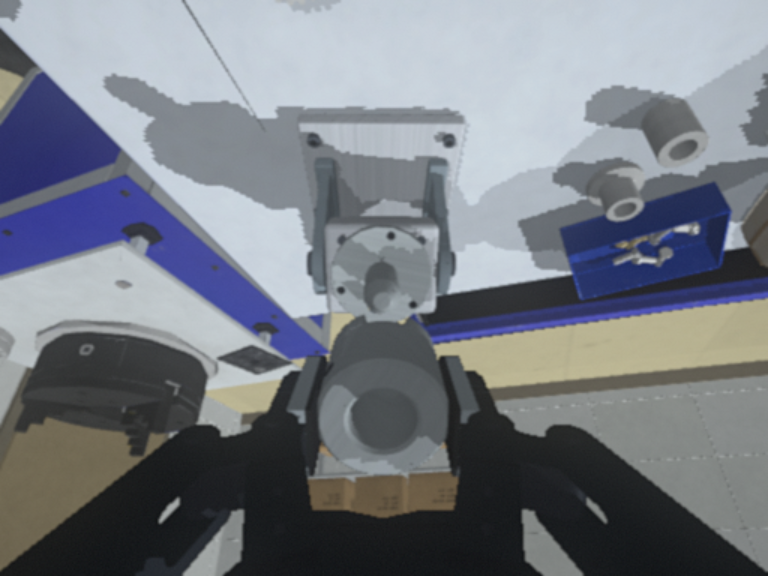

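```bash
cat >> h.py <<'E'
def arbtool(P,z0):
    """arbor in tool frame; z0 = guess of faceplate tool z"""
    Q=P.reshape(-1,3); Q=Q[~np.isnan(Q[:,0])]
    r=np.hypot(Q[:,0],Q[:,1])
    f=Q[(r<.03)&(abs(Q[:,2]-z0)<.012)&(r>.014)]
    for _ in range(3):
        A=np.c_[f[:,:2],np.ones(len(f))]; c=np.linalg.lstsq(A,f[:,2],rcond=None)[0]; f=f[abs(A@c-f[:,2])<.0025]
    def res(p):
        n=np.array([p[2],p[3],-1.]); n/=np.linalg.norm(n); d=S-np.array([p[0],p[1],c[2]]); return np.linalg.norm(np.cross(d,n),axis=1)-.010
    p=np.array([0,0,-c[0]*0,0.])
    z1=c[2]; S=Q[(r<.022)&(Q[:,2]<z1-.006)&(Q[:,2]>z1-.034)]
    for _ in range(5):
        p=least_squares(res,p,loss='soft_l1',f_scale=.0007).x; S0=S; S=S[abs(res(p))<.003]
    return dict(face=c,n=len(f),ns=len(S),root=p[:2],slope=p[2:],rms=np.sqrt(np.mean(res(p)**2)))
E
python3 - <<'E'
from h import *
np.set_printoptions(precision=4,suppress=True)
P=np.load('P4.npy'); Q=P.reshape(-1,3); Q=Q[~np.isnan(Q[:,0])]
b=arbtool(P,.137); print(b)
c=b['face']; h=c[0]*Q[:,0]+c[1]*Q[:,1]+c[2]-Q[:,2]; X=Q[:,:2]-b['root']; r=np.hypot(*X.T); a=np.rad2deg(np.arctan2(X[:,1],X[:,0]))
nose=h[(r<.006)].copy(); print('nose max',np.sort(nose[nose<.06])[-3:])
for lo,hi in((-.003,.003),(.004,.012)):
    m=(h>lo)&(h<hi)&(r>.0125)&(r<.022); print(lo,np.histogram(a[m],np.arange(-180,181,20))[0])
E
```

```text
{'face': array([-0.0019,  0.0093,  0.1345]), 'n': 1985, 'ns': 197, 'root': array([ 0.0065, -0.0015]), 'slope': array([-0.0025,  0.0091]), 'rms': np.float64(0.00016679052990981763)}
nose max [0.0452 0.0454 0.0455]
-0.003 [ 0 19 52 65 64 70 69 71 69 72 70 68 69 66 63 49 16  1]
0.004 [3 0 0 0 0 0 0 0 0 0 0 0 0 0 0 0 0 0]
```

The face is square to the tool and the arbor shows at (383,285). Only a few raised points show near 180° in the tool frame, so the drive pin is on the hidden far side. I'll centre the hub, then turn about +57°, which also swings the camera round to see the pin.

```bash
python3 -m handwheel '[{"linear":[0.29,0.02,0],"rotation":[0.5,0.1,0]},{"linear":[0.29,0.02,0],"rotation":[0,0,0]},{"linear":[0,0,0],"rotation":[0,0,7]},{"linear":[0,0,0],"rotation":[0,0,7]},{"linear":[0,0,0],"rotation":[0,0,7]},{"linear":[0,0,0],"rotation":[0,0,7]},{"linear":[0,0,0],"rotation":[0,0,7]},{"linear":[0,0,0],"rotation":[0,0,7]}]'
python3 -m handwheel '[{"linear":[0,0,0],"rotation":[0,0,7]},{"linear":[0,0,0],"rotation":[0,0,7]},{"linear":[0,0,0],"rotation":[0,0,0]},{"linear":[0,0,0],"rotation":[0,0,0]},{"linear":[0,0,0],"rotation":[0,0,0]},{"linear":[0,0,0],"rotation":[0,0,0]},{"linear":[0,0,0],"rotation":[0,0,0]},{"linear":[0,0,0],"rotation":[0,0,0]}]'
cat >> h.py <<'E'
def look(z0,fn):
    p,P=toolcloud(); cv2.imwrite('pics/'+fn,p[...,::-1]); np.save('P.npy',P)
    Q=P.reshape(-1,3); Q=Q[~np.isnan(Q[:,0])]; b=arbtool(P,z0); print(b)
    c=b['face']; h=c[0]*Q[:,0]+c[1]*Q[:,1]+c[2]-Q[:,2]; X=Q[:,:2]-b['root']; r=np.hypot(*X.T); a=np.rad2deg(np.arctan2(X[:,1],X[:,0]))
    for lo,hi in((-.003,.003),(.003,.012)):
        m=(h>lo)&(h<hi)&(r>.0125)&(r<.022); print(lo,np.histogram(a[m],np.arange(-180,181,20))[0])
    k=m&(h>.007)&(h<.0105); 
    if k.any(): print('pin top',k.sum(),X[k].mean(0)*1e3,'ang',np.rad2deg(np.arctan2(*X[k].mean(0)[::-1])),'minmax',X[k].min(0)*1e3,X[k].max(0)*1e3)
    w=Q[(Q[:,2]>.002)&(Q[:,2]<.027)&(Q[:,0]>.008)&(np.hypot(Q[:,0],Q[:,1])<.026)&(abs(Q[:,1])<.018)]
    o=least_squares(lambda q:np.hypot(w[:,0]-q[0],w[:,1]-q[1])-.021,[0,0],loss='soft_l1',f_scale=.0005).x
    v=Q[(Q[:,2]>.031)&(Q[:,2]<.039)&(abs(np.hypot(Q[:,0]-o[0],Q[:,1]-o[1])-.021)<.0015)]
    g=np.rad2deg(np.arctan2(v[:,1]-o[1],v[:,0]-o[0])); print('hub axis',o,'gap',g[g<3].max(initial=-99),g[g>3].min(initial=99))
E
python3 - <<'E'
from h import *
np.set_printoptions(precision=4,suppress=True)
togo(SEAT+F[:,2]*.1335); look(.1345,'w5.png')
E
```

```text
clock: 11.13
eef_pos: [0.4741, -0.3389, 0.2173]
eef_rot: [1.216, 2.127, 0.191]
wrist_force: [-0.0, -0.1, -1.2]
finger_gap: 0.0397
gripper_force: 61.4
clock: 11.8
eef_pos: [0.4746, -0.3388, 0.2169]
eef_rot: [1.467, 1.98, 0.294]
wrist_force: [-0.8, -0.3, -2.5]
finger_gap: 0.0398
gripper_force: 61.4
pos [ 0.4746 -0.3388  0.2169] q [ 0.21 -0.15  0.44  2.23 -0.42  0.42  1.3 ] F [-0.8 -0.3 -2.5] t 11.8
lin cm [ 0.09 -0.3   0.23]
{'face': array([-0.0009,  0.0019,  0.1346]), 'n': 1960, 'ns': 193, 'root': array([ 0.001 , -0.0023]), 'slope': array([-0.0007,  0.0005]), 'rms': np.float64(0.00018184127910401076)}
-0.003 [ 0 13 49 64 64 67 67 68 75 65 69 65 67 65 70 14  2  0]
0.003 [ 0  0  0  0  0  0  0  0  0  0  0  0  0  0  4 40  6  0]
pin top 43 [-11.3148  12.6507] ang 131.80960165340613 minmax [-15.2358   9.8498] [-7.2666 15.2348]
hub axis [-0.0007 -0.0009] gap -20.082186646345402 26.741311334576046
```

```bash
cat >> h.py <<'E'
def hubtop(P):
    from scipy.optimize import minimize
    Q=P.reshape(-1,3); Q=Q[~np.isnan(Q[:,0])]
    m=(np.hypot(Q[:,0],Q[:,1])<.026)&(abs(Q[:,2]+.0025)<.006)&(abs(Q[:,1])<.017); T=Q[m]
    for _ in range(4):
        A=np.c_[T[:,:2],np.ones(len(T))]; c=np.linalg.lstsq(A,T[:,2],rcond=None)[0]; T=T[abs(A@c-T[:,2])<.0008]
    # occupancy vs annulus: score inside minus outside, smooth edges
    B=T[:,:2]; e=.0004
    def cost(q):
        r=np.hypot(B[:,0]-q[0],B[:,1]-q[1]); return np.sum(np.maximum(r-.021,0)**1)+np.sum(np.maximum(.0108-r,0)**1)
    best=min(((cost((x,y)),x,y) for x in np.arange(-3e-3,3e-3,1e-4) for y in np.arange(-3e-3,3e-3,1e-4)))
    out=[]
    s=B[abs(B[:,1]+.0007)<.004]; xi=[s[:,0].min(),s[s[:,0]<0][:,0].max(),s[s[:,0]>0][:,0].min(),s[:,0].max()]
    s=B[abs(B[:,0])<.003]; yi=[s[s[:,1]<0][:,1].max(),s[s[:,1]>0][:,1].min()]
    print('top',c,len(T),'annulus',best,'x edges',np.array(xi)*1e3,'y bore',np.array(yi)*1e3)
E
python3 - <<'E'
from h import *
np.set_printoptions(precision=4,suppress=True)
for f in('P4.npy','P.npy'): hubtop(np.load(f))
E
```

```text
top [ 0.0124 -0.0001 -0.0032] 1794 annulus (np.float64(0.005046694127288502), np.float64(0.0004999999999999939), np.float64(-0.0006000000000000042)) x edges [-20.2201  -9.357   10.2642  21.696 ] y bore [-11.3448   9.845 ]
top [ 0.0142 -0.0022 -0.0032] 1797 annulus (np.float64(0.0057354870097452125), np.float64(-0.00020000000000000486), np.float64(-0.0008000000000000038)) x edges [-20.7933  -9.7606   9.9449  20.586 ] y bore [-11.5546   9.5485]
```

```bash
python3 -m handwheel '[{"linear":[0.11,-0.15,0],"rotation":[0,0.8,0]},{"linear":[0,0,0],"rotation":[0,0,5]},{"linear":[0,0,0],"rotation":[0,0,5]},{"linear":[0,0,1],"rotation":[0,0,0]},{"linear":[0,0,1],"rotation":[0,0,0]},{"linear":[0,0,1],"rotation":[0,0,0]},{"linear":[0,0,0.5],"rotation":[0,0,0]},{"linear":[0,0,0],"rotation":[0,0,0]}]'
python3 - <<'E'
from h import *
np.set_printoptions(precision=4,suppress=True)
togo(SEAT+F[:,2]*.0985)
for i in range(2):
    look(.0995,'w6.png'); hubtop(np.load('P.npy'))
E
```

```text
clock: 12.52
eef_pos: [0.4948, -0.3444, 0.1876]
eef_rot: [1.648, 1.867, 0.38]
wrist_force: [1.1, 1.4, -2.3]
finger_gap: 0.0397
gripper_force: 61.3
pos [ 0.4948 -0.3444  0.1876] q [ 0.18 -0.05  0.48  2.22 -0.61  0.38  1.3 ] F [ 1.1  1.4 -2.3] t 12.5167
lin cm [-0.14 -0.08  0.13]
{'face': array([ 0.018 , -0.0014,  0.0987]), 'n': 2141, 'ns': 303, 'root': array([-0.0027,  0.0003]), 'slope': array([ 0.0148, -0.001 ]), 'rms': np.float64(0.00020069115084193307)}
-0.003 [ 0  0  0 19 84 87 88 89 94 81 94 84 92 85 37  0  0  0]
0.003 [0 0 0 0 0 0 0 0 0 0 0 0 0 0 0 0 0 0]
hub axis [-0.0008 -0.0009] gap -19.915016750735006 26.952034774961916
top [ 0.0121 -0.002  -0.0032] 1793 annulus (np.float64(0.006540343815990642), np.float64(-0.0003000000000000047), np.float64(-0.0009000000000000037)) x edges [-20.897  -10.1844   9.8294  20.6922] y bore [-11.5331   9.622 ]
{'face': array([ 0.0168, -0.0017,  0.0991]), 'n': 2171, 'ns': 305, 'root': array([-0.0024,  0.0003]), 'slope': array([ 0.0137, -0.0053]), 'rms': np.float64(0.00020043279000399252)}
-0.003 [ 0  0  0 24 81 87 90 92 83 93 89 91 86 84 42  0  0  0]
0.003 [0 0 0 0 0 0 0 0 0 0 0 0 0 0 0 0 0 0]
hub axis [-0.0008 -0.0009] gap -20.112555180964375 26.917050882671244
top [ 0.0118 -0.0013 -0.0033] 1824 annulus (np.float64(0.004206060375722905), np.float64(-0.0004000000000000045), np.float64(-0.0009000000000000037)) x edges [-20.7492 -10.1657   9.9871  20.5662] y bore [-11.4962   9.5496]
```

View pics/w6.png

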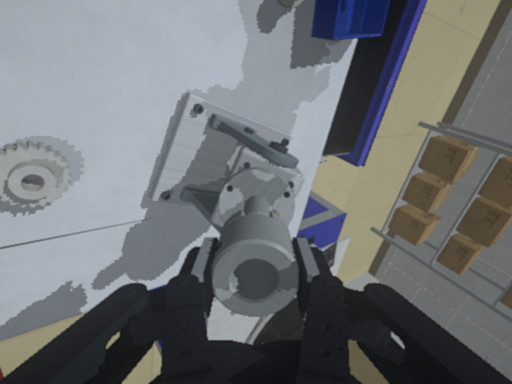

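Arbor and hub axes are now parallel in the tool frame. The arbor shows at (256,205) just above the hub bore at (255,275), with an offset of about (-0.9, +1.0) mm. I'll correct that and slide on.

```bash
python3 -m handwheel '[{"linear":[-0.09,0.1,0],"rotation":[0,0.1,0]},{"linear":[-0.005,0,0.4],"rotation":[0,0,0]},{"linear":[-0.005,0,0.4],"rotation":[0,0,0]},{"linear":[-0.005,0,0.4],"rotation":[0,0,0]},{"linear":[-0.005,0,0.4],"rotation":[0,0,0]},{"linear":[-0.005,0,0.4],"rotation":[0,0,0]},{"linear":[-0.005,0,0.4],"rotation":[0,0,0]},{"linear":[0,0,0],"rotation":[0,0,0]}]'
python3 - <<'E'
from h import *
np.set_printoptions(precision=4,suppress=True)
togo(SEAT+F[:,2]*.0745)
for i in range(2):
    look(.075,'w7.png'); hubtop(np.load('P.npy'))
E
```

```text
clock: 13.28
eef_pos: [0.5104, -0.3497, 0.1702]
eef_rot: [1.648, 1.867, 0.381]
wrist_force: [-0.4, -0.3, -1.9]
finger_gap: 0.0398
gripper_force: 61.3
pos [ 0.5104 -0.3497  0.1702] q [ 0.17  0.01  0.49  2.2  -0.75  0.36  1.42] F [-0.4 -0.3 -1.9] t 13.2833
lin cm [-0.03 -0.19  0.14]
{'face': array([ 0.0171, -0.0012,  0.0747]), 'n': 2436, 'ns': 121, 'root': array([-0.0015, -0.0011]), 'slope': array([0.0238, 0.0157]), 'rms': np.float64(0.00019505839092124363)}
-0.003 [  0   0   0   0  45  95 105 114 112 106 111 110  96  38   0   0   0   0]
0.003 [0 0 0 0 0 0 0 0 0 0 0 0 0 0 0 0 0 0]
hub axis [-0.0008 -0.0009] gap -19.87606016916327 26.986644029088207
top [ 0.0135 -0.0032 -0.0032] 1789 annulus (np.float64(0.005453326428512352), np.float64(-0.0003000000000000047), np.float64(-0.0009000000000000037)) x edges [-20.8349 -10.5351   9.9802  20.3282] y bore [-11.0805   9.5626]
{'face': array([ 0.0182, -0.0002,  0.075 ]), 'n': 2438, 'ns': 133, 'root': array([-0.0013, -0.0009]), 'slope': array([ 0.0234, -0.0043]), 'rms': np.float64(0.00022705999280517376)}
-0.003 [  0   0   0   0  42  97 110 108 112 110 107 110  95  48   0   0   0   0]
0.003 [0 0 0 0 0 0 0 0 0 0 0 0 0 0 0 0 0 0]
hub axis [-0.0008 -0.0009] gap -20.12404221820141 26.802603079455775
top [ 0.0143 -0.0024 -0.0032] 1815 annulus (np.float64(0.00452844645964145), np.float64(-0.0004000000000000045), np.float64(-0.0009000000000000037)) x edges [-20.3645 -10.2317   9.6725  20.871 ] y bore [-11.5558   9.5744]
```

```bash
cat >> h.py <<'E'
def st():
    s=arm.state(); A=Ro.from_rotvec(s['eef_rot']).as_matrix(); f=A.T@(s['wrist_force']-[0,0,-2.1])
    print('F tool',f.round(1),'T',(A.T@s['torque']).round(2),'z',round(float((s['eef_pos']-SEAT)@F[:,2])*1e3,1),'j7',s['joint_positions'][6].round(2))
E
python3 -m handwheel '[{"linear":[-0.002,0,0.15],"rotation":[0,0,0]},{"linear":[-0.002,0,0.15],"rotation":[0,0,0]},{"linear":[-0.002,0,0.15],"rotation":[0,0,0]},{"linear":[-0.002,0,0.15],"rotation":[0,0,0]},{"linear":[-0.002,0,0.15],"rotation":[0,0,0]},{"linear":[-0.002,0,0.15],"rotation":[0,0,0]},{"linear":[0,0,0],"rotation":[0,0,0]},{"linear":[0,0,0],"rotation":[0,0,0]}]'; python3 -c "from h import *;st()"
python3 -m handwheel '[{"linear":[-0.001,0,0.1],"rotation":[0,0,0]},{"linear":[-0.001,0,0.1],"rotation":[0,0,0]},{"linear":[-0.001,0,0.1],"rotation":[0,0,0]},{"linear":[-0.001,0,0.1],"rotation":[0,0,0]},{"linear":[0,0,0],"rotation":[0,0,0]},{"linear":[0,0,0],"rotation":[0,0,0]},{"linear":[0,0,0],"rotation":[0,0,0]},{"linear":[0,0,0],"rotation":[0,0,0]}]'; python3 -c "from h import *;st()"
```

```text
clock: 14.05
eef_pos: [0.5157, -0.3517, 0.1641]
eef_rot: [1.648, 1.866, 0.381]
wrist_force: [0.3, -0.5, -2.2]
finger_gap: 0.0398
gripper_force: 61.3
F tool [-0.4  0.1  0.4] T [ 0.9   0.38 -0.02] z 67.6 j7 1.47
clock: 14.72
eef_pos: [0.5181, -0.3525, 0.1612]
eef_rot: [1.648, 1.866, 0.381]
wrist_force: [0.3, 0.3, -2.4]
finger_gap: 0.0396
gripper_force: 61.3
F tool [0.4 0.1 0.3] T [ 0.86  0.37 -0.01] z 63.8 j7 1.49
```

```bash
python3 -m handwheel '[{"linear":[-0.001,0,0.1],"rotation":[0,0,0]},{"linear":[-0.001,0,0.1],"rotation":[0,0,0]},{"linear":[-0.001,0,0.1],"rotation":[0,0,0]},{"linear":[-0.001,0,0.1],"rotation":[0,0,0]},{"linear":[0,0,0],"rotation":[0,0,0]},{"linear":[0,0,0],"rotation":[0,0,0]},{"linear":[0,0,0],"rotation":[0,0,0]},{"linear":[0,0,0],"rotation":[0,0,0]}]'; python3 -c "from h import *;st()"
python3 -m handwheel '[{"linear":[-0.001,0,0.1],"rotation":[0,0,0]},{"linear":[-0.001,0,0.1],"rotation":[0,0,0]},{"linear":[-0.001,0,0.1],"rotation":[0,0,0]},{"linear":[-0.001,0,0.1],"rotation":[0,0,0]},{"linear":[0,0,0],"rotation":[0,0,0]},{"linear":[0,0,0],"rotation":[0,0,0]},{"linear":[0,0,0],"rotation":[0,0,0]},{"linear":[0,0,0],"rotation":[0,0,0]}]'; python3 -c "from h import *;st()
look(.054,'w8.png'); hubtop(np.load('P.npy'))"
```

```text
clock: 15.38
eef_pos: [0.5206, -0.3532, 0.1581]
eef_rot: [1.648, 1.866, 0.381]
wrist_force: [0.5, -0.9, -1.9]
finger_gap: 0.0399
gripper_force: 61.3
F tool [-0.9  0.3  0.4] T [0.91 0.36 0.01] z 59.7 j7 1.51
clock: 16.05
eef_pos: [0.523, -0.354, 0.155]
eef_rot: [1.648, 1.866, 0.381]
wrist_force: [0.2, -0.8, -1.5]
finger_gap: 0.0401
gripper_force: 61.3
F tool [-0.9  0.3 -0.2] T [0.82 0.42 0.02] z 55.7 j7 1.54
{'face': array([0.01515865, 0.00096457, 0.05457419]), 'n': 2516, 'ns': 410, 'root': array([ 0.05294579, -0.04371646]), 'slope': array([-1.64277592,  1.81994496]), 'rms': np.float64(0.0012942045484760675)}
-0.003 [0 0 0 0 0 0 0 0 0 0 0 0 0 0 0 0 0 0]
0.003 [0 0 0 0 0 0 0 0 0 0 0 0 0 0 0 0 0 0]
hub axis [-0.00074944 -0.00093144] gap -20.07696441522589 26.95551163279787
top [ 0.0137763  -0.00362818 -0.00321356] 1811 annulus (np.float64(0.006478200515601001), np.float64(-0.0003000000000000047), np.float64(-0.0009000000000000037)) x edges [-20.90275321 -10.42854492   9.71489275  20.57470402] y bore [-11.49220746   9.58818143]
```

```bash
python3 -m handwheel '[{"linear":[-0.001,0,0.1],"rotation":[0,0,0]},{"linear":[-0.001,0,0.1],"rotation":[0,0,0]},{"linear":[-0.001,0,0.1],"rotation":[0,0,0]},{"linear":[-0.001,0,0.1],"rotation":[0,0,0]},{"linear":[-0.001,0,0.1],"rotation":[0,0,0]},{"linear":[0,0,0],"rotation":[0,0,0]},{"linear":[0,0,0],"rotation":[0,0,0]},{"linear":[0,0,0],"rotation":[0,0,0]}]'; python3 -c "from h import *;st()"
python3 -m handwheel '[{"linear":[0,0,0.05],"rotation":[0,0,0]},{"linear":[0,0,0.05],"rotation":[0,0,0]},{"linear":[0,0,0.05],"rotation":[0,0,0]},{"linear":[0,0,0],"rotation":[0,0,0]},{"linear":[0,0,0],"rotation":[0,0,0]},{"linear":[0,0,0],"rotation":[0,0,0]},{"linear":[0,0,0],"rotation":[0,0,0]},{"linear":[0,0,0],"rotation":[0,0,0]}]'; python3 -c "from h import *;st()"
```

```text
clock: 16.77
eef_pos: [0.5261, -0.3549, 0.1512]
eef_rot: [1.648, 1.866, 0.381]
wrist_force: [1.4, 0.3, -2.3]
finger_gap: 0.0397
gripper_force: 61.3
F tool [0.3 1.  1. ] T [ 0.95  0.43 -0.02] z 50.7 j7 1.56
clock: 17.43
eef_pos: [0.527, -0.3551, 0.15]
eef_rot: [1.648, 1.866, 0.381]
wrist_force: [-0.1, 0.7, -2.2]
finger_gap: 0.04
gripper_force: 61.3
F tool [ 0.7 -0.  -0.1] T [ 0.86  0.39 -0.01] z 49.2 j7 1.57
```

```bash
python3 -m handwheel '[{"linear":[0,0,0.05],"rotation":[0,0,0]},{"linear":[0,0,0.05],"rotation":[0,0,0]},{"linear":[0,0,0],"rotation":[0,0,0]},{"linear":[0,0,0],"rotation":[0,0,0]},{"linear":[0,0,0],"rotation":[0,0,0]},{"linear":[0,0,0],"rotation":[0,0,0]},{"linear":[0,0,0],"rotation":[0,0,0]},{"linear":[0,0,0],"rotation":[0,0,0]}]'; python3 -c "from h import *;st()"
```

```text
clock: 18.1
eef_pos: [0.5276, -0.3553, 0.1493]
eef_rot: [1.648, 1.866, 0.381]
wrist_force: [1.0, -0.3, -1.4]
finger_gap: 0.0399
gripper_force: 61.3
F tool [-0.5  1.1  0.1] T [ 0.86  0.37 -0.03] z 48.2 j7 1.58
```

```bash
python3 -m handwheel '[{"linear":[0,0,0.05],"rotation":[0,0,0]},{"linear":[0,0,0.05],"rotation":[0,0,0]},{"linear":[0,0,0],"rotation":[0,0,0]},{"linear":[0,0,0],"rotation":[0,0,0]},{"linear":[0,0,0],"rotation":[0,0,0]},{"linear":[0,0,0],"rotation":[0,0,0]},{"linear":[0,0,0],"rotation":[0,0,0]},{"linear":[0,0,0],"rotation":[0,0,0]}]'; python3 -c "from h import *;st()"
```

```text
clock: 18.77
eef_pos: [0.5282, -0.3555, 0.1485]
eef_rot: [1.648, 1.866, 0.381]
wrist_force: [-0.5, -0.5, -2.1]
finger_gap: 0.0396
gripper_force: 61.3
F tool [-0.5 -0.5 -0.2] T [ 0.91  0.39 -0.  ] z 47.2 j7 1.58
```

```bash
python3 -m handwheel '[{"linear":[0,0,0.05],"rotation":[0,0,0]},{"linear":[0,0,0.05],"rotation":[0,0,0]},{"linear":[0,0,0],"rotation":[0,0,0]},{"linear":[0,0,0],"rotation":[0,0,0]},{"linear":[0,0,0],"rotation":[0,0,0]},{"linear":[0,0,0],"rotation":[0,0,0]},{"linear":[0,0,0],"rotation":[0,0,0]},{"linear":[0,0,0],"rotation":[0,0,0]}]'; python3 -c "from h import *;st()"
```

```text
clock: 19.43
eef_pos: [0.5288, -0.3557, 0.1477]
eef_rot: [1.648, 1.866, 0.381]
wrist_force: [-0.3, 0.0, -1.6]
finger_gap: 0.0397
gripper_force: 61.3
F tool [-0.1  0.1 -0.6] T [0.89 0.4  0.05] z 46.2 j7 1.59
```

No pin force at 6 mm above the face, so the pin is in the gap. I'll go on home gently.

```bash
python3 -m handwheel '[{"linear":[0,0,0.05],"rotation":[0,0,0]},{"linear":[0,0,0.05],"rotation":[0,0,0]},{"linear":[0,0,0.05],"rotation":[0,0,0]},{"linear":[0,0,0],"rotation":[0,0,0]},{"linear":[0,0,0],"rotation":[0,0,0]},{"linear":[0,0,0],"rotation":[0,0,0]},{"linear":[0,0,0],"rotation":[0,0,0]},{"linear":[0,0,0],"rotation":[0,0,0]}]'; python3 -c "from h import *;st()"
```

```text
clock: 20.1
eef_pos: [0.5298, -0.356, 0.1466]
eef_rot: [1.648, 1.866, 0.381]
wrist_force: [-0.1, -0.4, -3.0]
finger_gap: 0.0401
gripper_force: 61.3
F tool [-0.2 -0.7  0.7] T [ 0.89  0.39 -0.01] z 44.7 j7 1.59
```

```bash
python3 -m handwheel '[{"linear":[0,0,0.05],"rotation":[0,0,0]},{"linear":[0,0,0.05],"rotation":[0,0,0]},{"linear":[0,0,0.05],"rotation":[0,0,0]},{"linear":[0,0,0],"rotation":[0,0,0]},{"linear":[0,0,0],"rotation":[0,0,0]},{"linear":[0,0,0],"rotation":[0,0,0]},{"linear":[0,0,0],"rotation":[0,0,0]},{"linear":[0,0,0],"rotation":[0,0,0]}]'; python3 -c "from h import *;st()
p,P=toolcloud();Q=P.reshape(-1,3);Q=Q[~np.isnan(Q[:,0])];r=np.hypot(Q[:,0],Q[:,1]);f=Q[(r>.022)&(r<.03)&(Q[:,0]>.01)&(abs(Q[:,2]-.043)<.005)];print(len(f),np.median(f,axis=0))"
```

```text
clock: 20.77
eef_pos: [0.5307, -0.3562, 0.1454]
eef_rot: [1.648, 1.866, 0.381]
wrist_force: [-0.2, 0.3, -1.9]
finger_gap: 0.04
gripper_force: 61.3
F tool [ 0.2  0.  -0.3] T [ 0.94  0.4  -0.  ] z 43.2 j7 1.6
1360 [0.02180681 0.000636   0.04239297]
```

```bash
python3 -m handwheel '[{"linear":[0,0,0.05],"rotation":[0,0,0]},{"linear":[0,0,0.05],"rotation":[0,0,0]},{"linear":[0,0,0.05],"rotation":[0,0,0]},{"linear":[0,0,0],"rotation":[0,0,0]},{"linear":[0,0,0],"rotation":[0,0,0]},{"linear":[0,0,0],"rotation":[0,0,0]},{"linear":[0,0,0],"rotation":[0,0,0]},{"linear":[0,0,0],"rotation":[0,0,0]}]'; python3 -c "from h import *;st()"
```

```text
clock: 21.48
eef_pos: [0.5316, -0.3565, 0.1442]
eef_rot: [1.648, 1.866, 0.381]
wrist_force: [-0.0, 0.8, -2.4]
finger_gap: 0.0398
gripper_force: 61.3
F tool [ 0.9 -0.   0.1] T [0.84 0.41 0.02] z 41.7 j7 1.61
```

```bash
python3 -m handwheel '[{"linear":[0,0,0.03],"rotation":[0,0,0]},{"linear":[0,0,0.03],"rotation":[0,0,0]},{"linear":[0,0,0],"rotation":[0,0,0]},{"linear":[0,0,0],"rotation":[0,0,0]},{"linear":[0,0,0],"rotation":[0,0,0]},{"linear":[0,0,0],"rotation":[0,0,0]},{"linear":[0,0,0],"rotation":[0,0,0]},{"linear":[0,0,0],"rotation":[0,0,0]}]'; python3 -c "from h import *;st()"
```

```text
clock: 22.15
eef_pos: [0.532, -0.3566, 0.1438]
eef_rot: [1.648, 1.866, 0.381]
wrist_force: [0.4, 0.5, -1.7]
finger_gap: 0.0402
gripper_force: 61.3
F tool [ 0.3  0.6 -0.2] T [0.84 0.44 0.1 ] z 41.1 j7 1.61
```

```bash
python3 -m handwheel '[{"linear":[0,0,0.03],"rotation":[0,0,0]},{"linear":[0,0,0.03],"rotation":[0,0,0]},{"linear":[0,0,0],"rotation":[0,0,0]},{"linear":[0,0,0],"rotation":[0,0,0]},{"linear":[0,0,0],"rotation":[0,0,0]},{"linear":[0,0,0],"rotation":[0,0,0]},{"linear":[0,0,0],"rotation":[0,0,0]},{"linear":[0,0,0],"rotation":[0,0,0]}]'; python3 -c "from h import *;st()
p,P=toolcloud();Q=P.reshape(-1,3);Q=Q[~np.isnan(Q[:,0])];r=np.hypot(Q[:,0],Q[:,1]);f=Q[(r>.022)&(r<.03)&(Q[:,0]>.01)&(abs(Q[:,2]-.041)<.005)];print(len(f),np.median(f,axis=0))"
```

```text
clock: 22.82
eef_pos: [0.5324, -0.3567, 0.1434]
eef_rot: [1.648, 1.866, 0.381]
wrist_force: [1.2, -0.4, -1.4]
finger_gap: 0.0398
gripper_force: 61.3
F tool [-0.6  1.3  0.3] T [0.84 0.42 0.05] z 40.5 j7 1.62
1419 [0.02180555 0.00118534 0.03969211]
```

```bash
python3 -m handwheel '[{"linear":[0,0,0.02],"rotation":[0,0,0]},{"linear":[0,0,0.02],"rotation":[0,0,0]},{"linear":[0,0,0],"rotation":[0,0,0]},{"linear":[0,0,0],"rotation":[0,0,0]},{"linear":[0,0,0],"rotation":[0,0,0]},{"linear":[0,0,0],"rotation":[0,0,0]},{"linear":[0,0,0],"rotation":[0,0,0]},{"linear":[0,0,0],"rotation":[0,0,0]}]'; python3 -c "from h import *;st()"
```

```text
clock: 23.53
eef_pos: [0.5326, -0.3568, 0.143]
eef_rot: [1.648, 1.866, 0.381]
wrist_force: [0.3, -0.1, -1.7]
finger_gap: 0.0397
gripper_force: 61.3
F tool [-0.2  0.5 -0.1] T [ 0.85  0.43 -0.02] z 40.1 j7 1.62
```

```bash
python3 -m handwheel '[{"linear":[0,0,0.02],"rotation":[0,0,0]},{"linear":[0,0,0.02],"rotation":[0,0,0]},{"linear":[0,0,0],"rotation":[0,0,0]},{"linear":[0,0,0],"rotation":[0,0,0]},{"linear":[0,0,0],"rotation":[0,0,0]},{"linear":[0,0,0],"rotation":[0,0,0]},{"linear":[0,0,0],"rotation":[0,0,0]},{"linear":[0,0,0],"rotation":[0,0,0]}]'; python3 -c "from h import *;st()"
```

```text
clock: 24.2
eef_pos: [0.5328, -0.3569, 0.1427]
eef_rot: [1.648, 1.866, 0.381]
wrist_force: [-0.0, 0.6, -1.1]
finger_gap: 0.0395
gripper_force: 61.4
F tool [ 0.4  0.7 -0.9] T [ 0.87  0.45 -0.01] z 39.7 j7 1.62
```

```bash
python3 -m handwheel '[{"linear":[0,0,0.02],"rotation":[0,0,0]},{"linear":[0,0,0],"rotation":[0,0,0]},{"linear":[0,0,0],"rotation":[0,0,0]},{"linear":[0,0,0],"rotation":[0,0,0]},{"linear":[0,0,0],"rotation":[0,0,0]},{"linear":[0,0,0],"rotation":[0,0,0]},{"linear":[0,0,0],"rotation":[0,0,0]},{"linear":[0,0,0],"rotation":[0,0,0]}]'; python3 -c "from h import *;st()
p,P=toolcloud();Q=P.reshape(-1,3);Q=Q[~np.isnan(Q[:,0])];r=np.hypot(Q[:,0],Q[:,1]);f=Q[(r>.022)&(r<.03)&(Q[:,0]>.01)&(abs(Q[:,2]-.041)<.005)];print(len(f),np.median(f,axis=0))"
```

```text
clock: 24.87
eef_pos: [0.5329, -0.3568, 0.1426]
eef_rot: [1.648, 1.866, 0.382]
wrist_force: [-3.9, 3.0, 2.2]
finger_gap: 0.0397
gripper_force: 61.8
F tool [ 1.9 -0.1 -6.2] T [ 0.95  0.75 -0.04] z 39.6 j7 1.62
1438 [0.02187643 0.00118472 0.03874564]
```

Contact is at about 6 N with the face at claw-tip depth, so the hub is seated. I'll open and back out along the axis.

```bash
python3 -m handwheel '[{"linear":[0,0,0],"rotation":[0,0,0]},{"linear":[0,0,0],"rotation":[0,0,0]},{"linear":[0,0,0],"rotation":[0,0,0]},{"linear":[0,0,0],"rotation":[0,0,0]},{"linear":[0,0,0],"rotation":[0,0,0]},{"linear":[0,0,0],"rotation":[0,0,0]},{"linear":[0,0,0],"rotation":[0,0,0]},{"linear":[0,0,0],"rotation":[0,0,0]}]' 0
python3 -m handwheel '[{"linear":[0,0,-0.5],"rotation":[0,0,0]},{"linear":[0,0,-1],"rotation":[0,0,0]},{"linear":[0,0,-1.5],"rotation":[0,0,0]},{"linear":[0,0,-2],"rotation":[0,0,0]},{"linear":[0,0,-2],"rotation":[0,0,0]},{"linear":[0,0,-1],"rotation":[0,0,0]},{"linear":[0,0,0],"rotation":[0,0,0]},{"linear":[0,0,0],"rotation":[0,0,0]}]'
python3 - <<'E'
from h import *
np.set_printoptions(precision=4,suppress=True)
st(); p,P=toolcloud(); cv2.imwrite('pics/w9.png',p[...,::-1])
Q=P.reshape(-1,3); Q=Q[~np.isnan(Q[:,0])]; r=np.hypot(Q[:,0],Q[:,1])
def pl(T):
    for _ in range(4):
        A=np.c_[T[:,:2],np.ones(len(T))]; c=np.linalg.lstsq(A,T[:,2],rcond=None)[0]; T=T[abs(A@c-T[:,2])<.0015]
    return c,len(T)
print('face',pl(Q[(r>.023)&(r<.03)&(Q[:,0]>.005)&(abs(Q[:,2]-.119)<.01)])); print('top',pl(Q[(r>.0125)&(r<.021)&(abs(Q[:,2]-.077)<.008)]))
E
```

```text
clock: 25.58
eef_pos: [0.533, -0.3569, 0.1426]
eef_rot: [1.648, 1.866, 0.381]
wrist_force: [0.4, 1.1, 0.6]
finger_gap: 0.0855
gripper_force: 0.0
clock: 26.25
eef_pos: [0.4842, -0.3427, 0.2048]
eef_rot: [1.647, 1.865, 0.382]
wrist_force: [0.3, 0.1, 0.4]
finger_gap: 0.0855
gripper_force: 0.0
F tool [-0.5  1.8 -1.8] T [ 0.6   0.34 -0.01] z 119.8 j7 1.21
face (array([0.0274, 0.0068, 0.1184]), 640)
top (array([0.014 , 0.0058, 0.0768]), 1277)
```

View pics/w9.png

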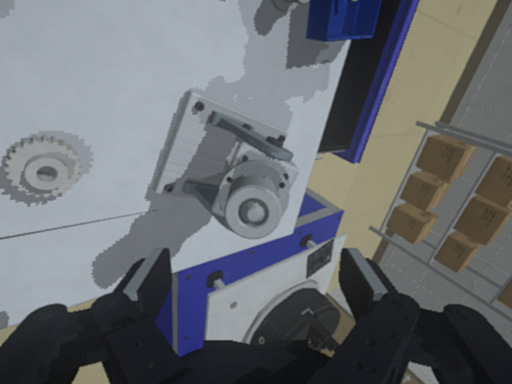

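The hub sits on the arbor at (254,210) with the gripper clear. Its top is 41.6 mm above the faceplate, against 42 mm nominal, so it is fully home. Handing in.

```bash
python3 -c "from bench import arm; print(arm.close_job())"
```

```text
the job is handed in; nothing more can be done
None
```

I loaded the steel hub fully home on the arbor with the drive pin in a claw gap, let it go with the gripper clear, left the gear, bushing and blank untouched, and handed the job in at about 26 s; no verdict came back.

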